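# Draw down the first cross pair on the drying chamber's cover

## Robot

A 6-joint arm with a two-finger parallel gripper is mounted at the origin on the work surface. World frame = base frame: x ahead of the robot, y to its left, z up, the work surface at z = 0. Lengths are in mm, angles in rad, forces in N, time in s.
With the tool pointing down it reaches from about 300 to 775 mm from the base axis. Payload 14.6 kg.
Tool frame: the origin (TCP) lies on the centre line of the jaws, within the pads' length; the fingertips stand 19 mm ahead of it and the grasp point (between the pads) is the TCP (bot.tip_reach is the distance from the TCP to the fingertips, in mm); y points along the fingers, x is the direction in which the jaws open and shut, and the axes are right-handed (so a half turn about y gives the same grasp; the last joint's range is limited). The gripper opens to 85 mm and grips with 20 to 120 N. Pads are 22 mm wide; open, the fingers measure 114 mm over their backs; the gripper's body (76 mm by 85 mm) begins 54 mm behind the grasp point. The pads swing forward as they close: fully open they stand 13 mm farther back than shut.
Start: joints at [1.279, 0.3, 1.521, -0, 1.321, -0.067], TCP at [122.599, 536.152, 217.581] pointing down, gripper open.
Joint ranges: [-3.03, 3.03], [-0.79, 2.21], [0.23, 2.52], [-1.04, 4.18], [0, 3.07], [-2.55, 2.55]. Speed limits (rad/s): [2.22, 2.22, 2.57, 3.14, 3.14, 3.14].

## Interface

Orientations are given as a unit quaternion [w, x, y, z].
In Python, from rig import bot gives the robot as it stands. Calls block until the motion is done:
- bot.move_to(position, orientation): joint-space move of the TCP to a pose.
- bot.servo_line(position, attitude=None, speed=150, until_force=None): straight line of the TCP; attitude=None keeps the orientation; speed is the mean speed in mm/s. With until_force (N) it stops when the force on the tool has changed by that much, and returns True; else False.
- bot.move_joints(angles): joint-space move.
- bot.move_gripper(opening, grip_force=None): finger opening in mm; grip_force is the grip in N (None keeps the last); returns when the fingers have stopped.
- bot.dwell(seconds).
- bot.ik(position, orientation): joint angles nearest the present ones, or None.
- bot.read_state(): the state.
- bot.read_camera(name): name is "side" or "top"; returns a dict with "image" (384x512x3 uint8, blue, green, red), "depth" (384x512 float32, mm along the optical axis (not along the pixel's ray), 0 where there is no reading), "fovy" (degrees; the focal length in pixels is half the picture's height over the tangent of half this angle, whatever the lens; pixels are square), "cx", "cy" (the principal point, pixels), "eye" and "attitude" of the camera in the world. Camera axes: x right, y down, z forward; pixel columns grow to the right and rows downward; lengths in mm; the calibration is good to about 2 mm. A picture is of the moment at which its call begins.
A pose or a line that the arm cannot do raises bot.MotionError and nothing moves.
- bot.finish_job(): hands the job in, once; it reports no verdict.
The state is a dict: "clock": time; "joint_positions": joint angles; "qvel": joint speeds; "effort": joint torques, N m; "ee_pos": TCP position; "tool_rot": TCP orientation; "ft_force": force on the tool from outside, world axes, zero at the start; "moment": the same for the moment, N m; "grip_width": finger opening in mm.
Only numpy, scipy, OpenCV 4.12 (cv2) and the standard library are available. Lean on these libraries where they do the work, as an engineer would, in place of code of your own. Each camera call takes 0.05 s, during which the arm holds its last target.

## Task

The gasketed cover of the test-cassette drying chamber has a loose wing screw at each corner. Start closing it evenly in cross order: turn the wing screw at the corner with the vacuum stub clockwise until it stops, its wings then pointing at the middle of the cover, and only then do the same to the screw diagonally opposite. Leave the other two screws loose for the second round.

Things in the scene. Friction and masses are not known exactly. Their poses are not given: they have to be found in the camera images.
- chamber: Drying chamber: square aluminium box 200 x 200 mm, 78 mm high to the top of its grey cover with a 100 mm clear window; fixed to the table at any yaw. Origin: centre of its underside. A steel stub, 16 mm thick, sticks 55 mm out of its +x+y corner, below the cover. The four screws stand on the cover at x and y = +76 or -76 mm; a loose cassette lies on the window.
- stub_screw_grip (a point): Centre of the wings of the screw at the stub corner: an upright black blade 47 mm long, 12 thick, 22 high, on a steel stem 11 mm thick; 22 mm free from blade down to cover, but for a 26 mm washer 4 mm thick. The point is on the screw's upright axis, half-way up the blade, 32 mm above the cover, 110 above the table. x along the blade, y across its thickness, z up; axes turn with the screw.
- stub_screw (a joint): Turn of that screw, rad: grows clockwise as seen from above, from 0 (loosest) to a firm stop at 1.6 (tight), where the blade lies along the cover's diagonal. It starts loose, between 0.35 and 0.75; light friction (0.06 N m) keeps it where it is left, and it does not rise or sink.
- opposite_screw_grip (a point): Centre of the wings of the wing screw diagonally opposite the stub corner (215 mm from it), same make, same point and axes.
- opposite_screw (a joint): Turn of the opposite screw, rad, same meaning, start range and stop at 1.6.
- side_screw_a (a joint): Turn of one of the other two screws (the next corner counterclockwise from the stub corner, seen from above), same make and meaning; starts between 0.35 and 0.75. To be left loose.
- side_screw_b (a joint): Turn of the other of these two (the next corner clockwise from the stub corner), same make and meaning; starts between 0.35 and 0.75. To be left loose.

How it is judged (in metres and radians):
On the way, in this order (a step that is already met when the one before it is completed fails the run):
1. the stub-corner screw is tight while the opposite one is still loose (value of joint stub_screw above 1.35 rad and value of joint opposite_screw below 1 rad), for 0.2 s.
2. the opposite screw is tight too (value of joint each of stub_screw, opposite_screw above 1.35 rad), for 0.2 s.
At the end, for the whole second after the job is handed in: The stub-corner screw and the one diagonally opposite are both turned clockwise to within 0.25 rad (14 degrees) of their stop at 1.6 rad, and the other two screws are still loose (below 1.0 rad) (all of step 2 and value of joint each of side_screw_a, side_screw_b below 1 rad); the robot touches nothing.
It fails at once if one of the other two screws is tightened (turned beyond 1.0 rad) (value of joint any of side_screw_a, side_screw_b above 1 rad).
It also fails if it takes over 48 s, if anything falls off the work surface, if the arm or the gripper's body presses on something with over 40 N, if the wrist force passes 120 N, or if a joint passes its speed limit or range.

## Working session

There is one attempt and no reset: what is moved stays moved. The work goes in short steps, each a Python script; the robot and the scene stay as the last script left them, time stands still between calls to the robot, and variables do not carry over. Pictures are saved under pics/ and viewed, and the job is handed in when it is done.

```bash
mkdir -p pics; python3 - <<'E'
from rig import bot
import cv2,numpy as np,pickle
d={}
for n in("top","side"):
    c=bot.read_camera(n);d[n]=c
    cv2.imwrite(f"pics/{n}0.png",c["image"])
    print(n,{k:c[k] for k in c if k not in("image","depth")})
pickle.dump(d,open("cam0.pkl","wb"))
print(bot.read_state())
E
```

```text
top {'fovy': 46.24153292863355, 'cx': 254.50540681446446, 'cy': 189.2448685018563, 'eye': array([494.28393771,  32.68638187, 779.70652759]), 'attitude': array([-0.04255985,  0.71068498, -0.70073724,  0.04563823])}
side {'fovy': 55.478192287312254, 'cx': 246.9969139081153, 'cy': 188.29553538210922, 'eye': array([349.44121045, 465.25747798, 511.49927134]), 'attitude': array([ 0.09798607, -0.20175405,  0.88945524, -0.39820022])}
{'clock': 0.1, 'joint_positions': array([ 1.27939375e+00,  3.00418694e-01,  1.52154144e+00, -2.48925701e-05,
        1.32068695e+00, -6.65652433e-02]), 'qvel': array([ 6.62787354e-04, -2.58362662e-03,  1.63810344e-04,  7.68979396e-04,
        9.93243040e-05, -1.06060760e-03]), 'effort': array([-4.49550362e-04, -5.44373167e+01, -3.62375629e+01, -1.12550890e-04,
        3.00947977e-03,  7.78636377e-06]), 'ee_pos': array([122.545444  , 535.93835179, 217.06683447]), 'tool_rot': array([-0.55271394,  0.55315288,  0.440453  , -0.44105594]), 'ft_force': array([ 0.59292421, -0.67349483,  0.10186235]), 'moment': array([-0.03788127,  0.00193385,  0.04153529]), 'grip_width': 85.38693955692395}
```

```bash
ls
```

```text
cam0.pkl
pics
```

View pics/top0.png

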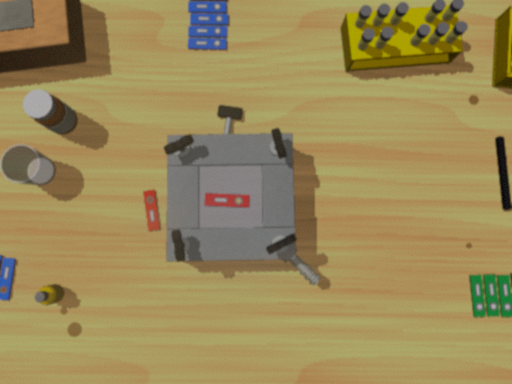

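View pics/side0.png

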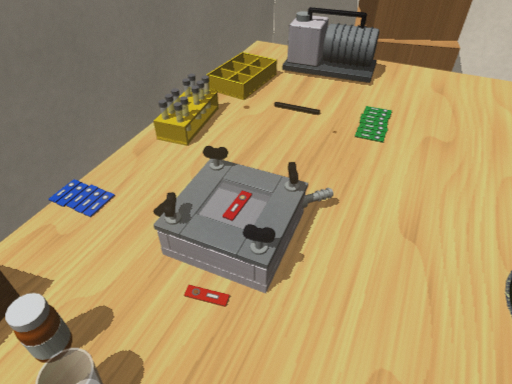

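```bash
cat > h.py <<'E'
import numpy as np,cv2,pickle
from scipy.spatial.transform import Rotation as R
def rot(c): return R.from_quat(c["attitude"],scalar_first=True).as_matrix()
def f(c): return c["image"].shape[0]/2/np.tan(np.radians(c["fovy"])/2)
def ray(c,u,v): return rot(c)@np.array([(u-c["cx"])/f(c),(v-c["cy"])/f(c),1])
def atz(c,u,v,z):
    d=ray(c,u,v); return c["eye"]+d*(z-c["eye"][2])/d[2]
def cloud(c):
    v,u=np.mgrid[:384,:512]
    d=np.stack([(u-c["cx"])/f(c),(v-c["cy"])/f(c),np.ones(u.shape)],-1)*c["depth"][...,None]
    return d@rot(c).T+c["eye"]
def proj(c,p):
    q=rot(c).T@(np.asarray(p)-c["eye"]); return q[:2]/q[2]*f(c)+[c["cx"],c["cy"]]
E
python3 - <<'E'
from h import *
d=pickle.load(open("cam0.pkl","rb"))
c=d["top"]
cv2.imwrite("pics/topcrop.png",cv2.resize(c["image"][90:300,140:340],None,fx=3,fy=2.8,interpolation=cv2.INTER_CUBIC)[:, :])
cs=d["side"]
cv2.imwrite("pics/sidecrop.png",cv2.resize(cs["image"][130:310,140:350],None,fx=3.3,fy=3.3,interpolation=cv2.INTER_CUBIC))
for u,v in [(180,145),(279,142),(179,245),(282,243),(230,112)]: print((u,v),atz(c,u,v,121).round(), cloud(c)[v,u].round())
for u,v in [(215,153),(292,172),(170,207),(258,235)]: print((u,v),cloud(cs)[v,u].round())
for u,v in [(168,134),(293,134),(295,258),(167,261)]: print((u,v),atz(c,u,v,78).round(1))
E
```

```text
(180, 145) [642. 143. 121.] [643. 143. 116.]
(279, 142) [649.  -5. 121.] [650.  -6. 117.]
(179, 245) [494. 139. 121.] [494. 139. 118.]
(282, 243) [499. -11. 121.] [499. -11. 117.]
(230, 112) [694.  69. 121.] [728.  75.   9.]
(215, 153) [647.   1. 113.]
(292, 172) [496.   3. 121.]
(170, 207) [634. 161. 121.]
(258, 235) [492. 148. 114.]
(168, 134) [669.2 169.5  78. ]
(293, 134) [672.2 -30.1  78. ]
(295, 258) [476.3 -33.7  78. ]
(167, 261) [469.  163.5  78. ]
```

View pics/topcrop.png

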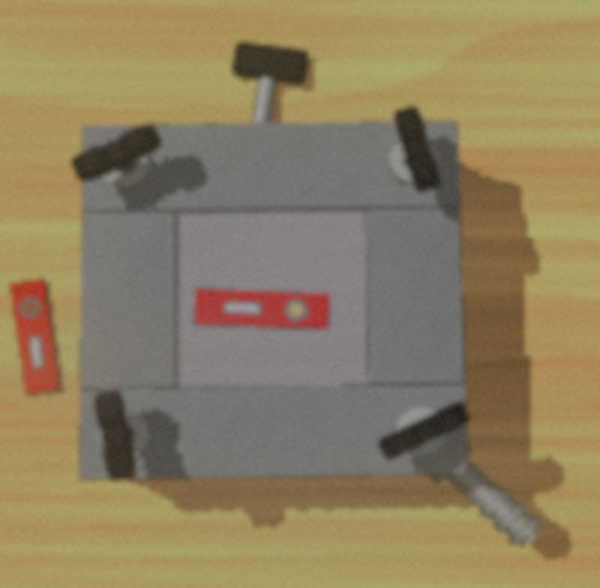

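View pics/sidecrop.png

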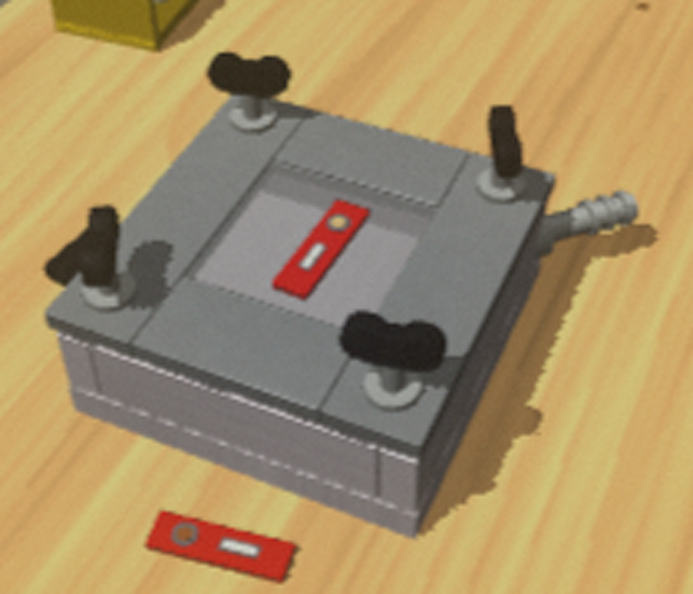

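```bash
python3 - <<'E'
from h import *
d=pickle.load(open("cam0.pkl","rb"))
P=cloud(d["top"]);I=d["top"]["image"].astype(int)
dark=I.max(2)<50
for n,c in d.items():
  P=cloud(c);dark=c["image"].max(2)<60
  m=(P[...,2]>105)&(P[...,2]<130)&(c["depth"]>0)&(P[...,0]>450)&(P[...,0]<700)&(P[...,1]>-60)&(P[...,1]<190)
  k,l,s,ce=cv2.connectedComponentsWithStats(m.astype(np.uint8))
  for i in range(1,k):
    if s[i,4]<20: continue
    q=P[l==i]; 
    (rc,wh,a)=cv2.minAreaRect(q[:,:2].astype(np.float32))
    e,V=np.linalg.eigh(np.cov(q[:,:2].T)); v=V[:,1]
    print(n,ce[i].round(),s[i,4],"rect",np.round(rc,1),np.round(wh,1),"ang",np.degrees(np.arctan2(v[1],v[0])).round(1)%180,"z",np.percentile(q[:,2],[5,50,95]).round(),"mean",q.mean(0).round(1))
# cover plane
P=cloud(d["top"]); m=(abs(P[...,2]-78)<5)&(P[...,0]>440)&(P[...,0]<700)&(P[...,1]>-60)&(P[...,1]<200)
q=P[m]; print(cv2.minAreaRect(q[:,:2].astype(np.float32)),np.median(q[:,2]))
E
```

```text
top [279. 143.] 262 rect [649.6  -5. ] [46.6 11.9] ang 16.19999999999999 z [111. 119. 122.] mean [647.9  -5.  118.1]
top [178. 144.] 301 rect [644.7 146.3] [12.3 46.6] ang 117.7 z [109. 118. 122.] mean [643.9 145.6 117.4]
top [178. 246.] 297 rect [493.3 142. ] [46.7 12.5] ang 11.300000000000011 z [110. 119. 122.] mean [493.  141.  117.7]
top [281. 244.] 264 rect [497.8  -9.6] [12.  46.3] ang 118.0 z [113. 119. 122.] mean [497.6  -9.3 118.7]
side [215. 152.] 234 rect [650.4  -2.9] [46.1 14.5] ang 17.69999999999999 z [106. 116. 122.] mean [648.3  -1.1 115. ]
side [292. 173.] 174 rect [497.7  -6.3] [11.8 42. ] ang 119.5 z [107. 118. 122.] mean [496.2  -1.8 116.6]
side [169. 205.] 225 rect [645.1 148.7] [12.  45.4] ang 115.9 z [107. 118. 122.] mean [641.8 152.7 116.7]
side [258. 233.] 378 rect [493.8 143.7] [46.3 13.5] ang 12.599999999999994 z [107. 116. 121.] mean [492.5 146.  115.5]
((571.6214599609375, 68.52058410644531), (200.3008270263672, 200.33694458007812), 1.7578518390655518) 77.23884531512692
```

The stub is at the lower right of the top image (about 312,277). Its screw is at (282,243) and the opposite screw is at (179,145). The fifth black T at (230,112) is just lying on the table. The blade centres agree with the cover-rectangle prediction to within 1 mm and are 214.5 mm apart, as they should be.

```bash
cat >> h.py <<'E'
def quat(a):
    c,s=np.cos(a),np.sin(a)
    return R.from_matrix(np.array([[c,0,-s],[s,0,c],[0,-1,0]])).as_quat(scalar_first=True)
E
python3 - <<'E'
from h import *
from rig import bot
print(R.from_quat(bot.read_state()["tool_rot"],scalar_first=True).as_matrix().round(2))
for nm,x,y,b in[("stub",498,-9.7,118.3),("opp",645,146.7,117.2)]:
  for k in(90,-90):
    for ang in (b,46.7):
      for z in (112,200):
        j=bot.ik([x,y,z],quat(np.radians(ang+k)));print(nm,k,ang,z,None if j is None else np.round(j,2))
E
```

```text
[[ 0.22 -0.   -0.97]
 [ 0.97 -0.    0.22]
 [-0.   -1.    0.  ]]
stub 90 118.3 112 [-0.09  0.3   1.78 -0.    1.06  2.55]
stub 90 118.3 200 [-0.09  0.2   1.69  0.    1.25  2.55]
stub 90 46.7 112 [-0.09  0.3   1.78 -0.    1.06 -2.48]
stub 90 46.7 200 [-0.09  0.2   1.69  0.    1.25 -2.48]
stub -90 118.3 112 [-0.09  0.3   1.78 -0.    1.06 -0.59]
stub -90 118.3 200 [-0.09  0.2   1.69 -0.    1.25 -0.59]
stub -90 46.7 112 [-0.09  0.3   1.78  0.    1.06  0.66]
stub -90 46.7 200 [-0.09  0.2   1.69  0.    1.25  0.66]
opp 90 117.2 112 None
opp 90 117.2 200 None
opp 90 46.7 112 [ 0.17  0.64  1.28  0.    1.22 -2.22]
opp 90 46.7 200 [ 0.17  0.57  1.19  0.    1.39 -2.22]
opp -90 117.2 112 [ 0.17  0.64  1.28 -0.    1.22 -0.31]
opp -90 117.2 200 [ 0.17  0.57  1.19 -0.    1.39 -0.31]
opp -90 46.7 112 [0.17 0.64 1.28 0.   1.22 0.92]
opp -90 46.7 200 [0.17 0.57 1.19 0.   1.39 0.92]
```

```bash
cat >> h.py <<'E'
def turn(bot,x,y,b,end=48.0,z=111):
    def st(t):
        s=bot.read_state(); print(t,round(s["clock"],2),s["ee_pos"].round(1),"F",s["ft_force"].round(1),"M",s["moment"].round(2),"g",round(s["grip_width"],1),"j6",round(s["joint_positions"][5],3))
    q0=quat(np.radians(b-90))
    bot.move_to([x,y,215],q0); bot.move_gripper(55); st("above")
    if bot.servo_line([x,y,z],speed=100,until_force=15): st("CONTACT"); return
    st("down")
    bot.move_gripper(5,grip_force=25); st("grip")
    j=np.array(bot.read_state()["joint_positions"]); j=np.array(bot.ik([x,y,z],q0))
    n=6
    for i in range(1,n+1):
        jj=j.copy(); jj[5]+=np.radians((b-end)*i/n); bot.move_joints(jj); st(i)
        if np.linalg.norm(bot.read_state()["ft_force"])>60: print("high force, stop"); break
E
python3 - <<'E'
from h import *
from rig import bot
turn(bot,498,-9.7,118.3)
c=bot.read_camera("top");cv2.imwrite("pics/top1.png",c["image"])
E
```

```text
above 2.87 [498.   -9.6 215. ] F [-0.4 -0.1  0.1] M [ 0.02 -0.04  0.  ] g 54.8 j6 -0.587
down 4.06 [498.3  -9.7 111.6] F [-0.1  0.2  0.3] M [ 0.06 -0.02 -0.04] g 54.9 j6 -0.587
grip 4.59 [498.   -9.7 111. ] F [0.3 0.3 0.2] M [-0.04 -0.01  0.03] g 5.1 j6 -0.587
1 4.91 [498.   -9.7 111. ] F [-0.4  0.1  0.1] M [-0.01 -0.07 -0.  ] g 5.5 j6 -0.387
2 5.22 [498.   -9.7 111. ] F [-0.6  0.3  1.3] M [-0.   -0.01 -0.01] g 5.2 j6 -0.185
3 5.54 [498.   -9.7 111. ] F [0.5 0.1 0.4] M [-0.   -0.04 -0.06] g 5.3 j6 0.019
4 5.86 [498.   -9.7 111. ] F [ 0.5 -0.9  0.2] M [ 0.   -0.    0.02] g 4.9 j6 0.223
5 6.17 [498.   -9.7 111. ] F [-0.6 -0.3 -0.4] M [-0.01  0.03 -0.02] g 5.1 j6 0.427
6 6.49 [498.   -9.7 111. ] F [-0.4  0.2  0.3] M [-0.   -0.07 -0.01] g 4.8 j6 0.631
```

```bash
python3 - <<'E'
from h import *
from rig import bot
for n in("top","side"):
  c=bot.read_camera(n)
  s=(slice(90,300),slice(140,340)) if n=="top" else (slice(100,310),slice(140,380))
  cv2.imwrite(f"pics/{n}2.png",cv2.resize(c["image"][s],None,fx=2.8,fy=2.8,interpolation=cv2.INTER_CUBIC))
  print(n,proj(c,[498,-9.7,111]))
E
```

```text
top [280.87329153 243.51199857]
side [292.76198648 172.23159704]
```

View pics/top2.png

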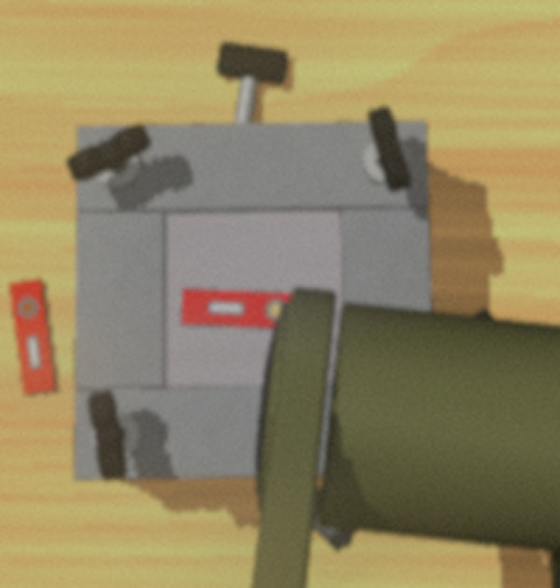

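View pics/side2.png

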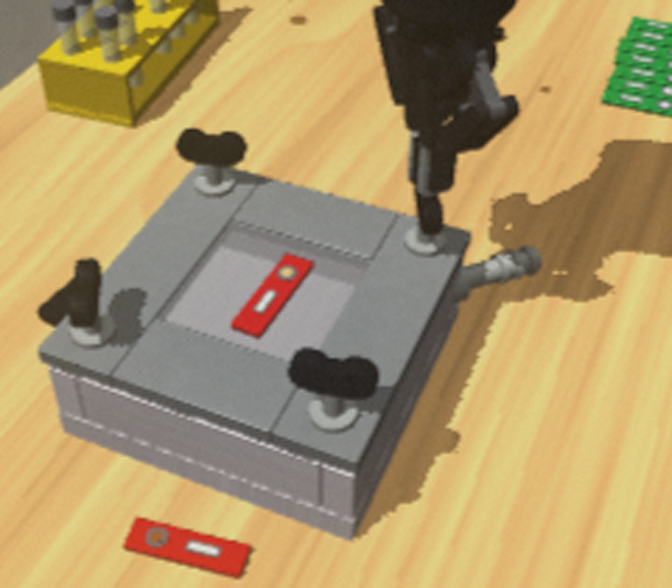

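```bash
python3 - <<'E'
from h import *
from rig import bot
c=bot.read_camera("side");P=cloud(c)
for v in range(148,190,3): print(v,[tuple(P[v,u].round().astype(int)) for u in(288,291,294,297,300)])
cv2.imwrite("pics/s3.png",cv2.resize(c["image"][135:200,255:345],None,fx=8,fy=8,interpolation=cv2.INTER_CUBIC))
E
```

```text
148 [(np.int64(508), np.int64(-5), np.int64(162)), (np.int64(500), np.int64(6), np.int64(172)), (np.int64(493), np.int64(10), np.int64(176)), (np.int64(486), np.int64(18), np.int64(183)), (np.int64(479), np.int64(25), np.int64(190))]
151 [(np.int64(507), np.int64(-3), np.int64(157)), (np.int64(498), np.int64(8), np.int64(168)), (np.int64(494), np.int64(8), np.int64(169)), (np.int64(485), np.int64(19), np.int64(179)), (np.int64(479), np.int64(24), np.int64(184))]
154 [(np.int64(507), np.int64(-3), np.int64(152)), (np.int64(499), np.int64(4), np.int64(159)), (np.int64(494), np.int64(5), np.int64(161)), (np.int64(485), np.int64(19), np.int64(173)), (np.int64(478), np.int64(25), np.int64(179))]
157 [(np.int64(507), np.int64(-3), np.int64(146)), (np.int64(499), np.int64(5), np.int64(153)), (np.int64(493), np.int64(5), np.int64(156)), (np.int64(490), np.int64(0), np.int64(153)), (np.int64(485), np.int64(0), np.int64(154))]
160 [(np.int64(506), np.int64(-3), np.int64(139)), (np.int64(499), np.int64(3), np.int64(146)), (np.int64(493), np.int64(6), np.int64(150)), (np.int64(489), np.int64(2),
[... 1462 characters left out ...]
]
181 [(np.int64(508), np.int64(-17), np.int64(82)), (np.int64(492), np.int64(15), np.int64(112)), (np.int64(488), np.int64(11), np.int64(110)), (np.int64(483), np.int64(10), np.int64(111)), (np.int64(489), np.int64(-29), np.int64(79))]
184 [(np.int64(504), np.int64(-6), np.int64(85)), (np.int64(497), np.int64(-3), np.int64(89)), (np.int64(494), np.int64(-10), np.int64(85)), (np.int64(490), np.int64(-16), np.int64(82)), (np.int64(487), np.int64(-24), np.int64(77))]
187 [(np.int64(502), np.int64(-3), np.int64(81)), (np.int64(497), np.int64(-3), np.int64(82)), (np.int64(492), np.int64(-6), np.int64(82)), (np.int64(487), np.int64(-8), np.int64(82)), (np.int64(484), np.int64(-15), np.int64(78))]
```

View pics/s3.png

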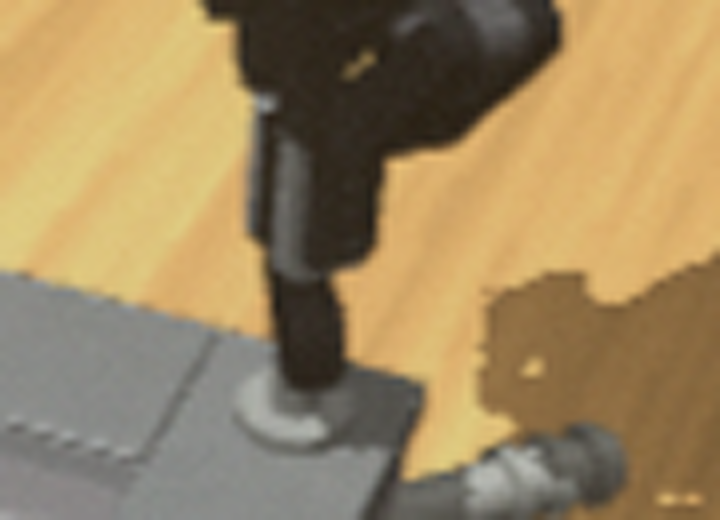

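```bash
python3 - <<'E'
from h import *
from rig import bot
print(bot.tip_reach,bot.read_state()["clock"],bot.read_state()["ee_pos"]); print([a for a in dir(bot) if a[0]!='_'])
d=pickle.load(open("cam0.pkl","rb"))
# where is gripper at the start pose, in the first images?
for n,c in d.items():
  P=cloud(c); p=np.array([122.5,535.9,217]); print(n,proj(c,p))
# now: points near the gripper in side
c=bot.read_camera("side");P=cloud(c)
m=(np.hypot(P[...,0]-498,P[...,1]+9.7)<60)&(P[...,2]>100)
q=P[m]; 
for z in range(100,260,8):
  s=q[(q[:,2]>=z)&(q[:,2]<z+8)]
  if len(s): print(z,len(s),s.mean(0).round(),s.min(0).round(),s.max(0).round())
E
```

```text
19.0 6.6917 [498.00128317  -9.69503858 110.99856271]
['MotionError', 'dwell', 'finish_job', 'ik', 'move_gripper', 'move_joints', 'move_to', 'read_camera', 'read_state', 'servo_line', 'tip_reach']
top [-196.00058479  569.66342946]
side [1143.58029391 1839.69742518]
100 18 [497.   2. 105.] [485. -14. 102.] [508.  13. 108.]
108 45 [493.   6. 112.] [483. -16. 108.] [509.  14. 116.]
116 63 [492.   4. 119.] [484. -10. 116.] [504.  13. 124.]
124 27 [499.  -1. 129.] [486. -10. 124.] [512.   5. 132.]
132 64 [497.   1. 136.] [483.  -9. 132.] [514.   6. 140.]
140 67 [497.   1. 144.] [483.  -8. 140.] [514.   6. 148.]
148 65 [495.   1. 152.] [483.  -6. 148.] [512.   6. 156.]
156 44 [503.  -1. 160.] [490. -24. 156.] [514.   8. 164.]
164 59 [502.  -1. 169.] [468. -22. 165.] [531.  21. 172.]
172 137 [497.   2. 176.] [463. -25. 172.] [535.  24. 180.]
180 93 [500.   3. 184.] [460. -30. 180.] [539.  28. 188.]
188 183 [497.   4. 193.] [454. -35. 188.] [545.  32. 196.]
196 151 [500.   4. 200.] [451. -37. 196.] [548.  37. 204.]
204 176 [499.   5. 208.] [447. -39. 204.] [551.  39. 212.]
212 233 [492.   8. 217.] [448. -41. 212.] [550.  39. 220.]
220 210 [488.  13. 224.] [455. -23. 220.] [531.  38. 228.]
228 215 [489.  11. 232.] [463.  -8. 228.] [524.  25. 236.]
236 117 [479.  15. 240.] [464.   2. 236.] [502.  25. 244.]
244 81 [475.  16. 248.] [465.   3. 244.] [497.  25. 252.]
252 209 [488.  20. 257.] [462. -10. 252.] [530.  29. 260.]
```

The gripper closed on nothing. In the side view the fingertips end at about z=126, above the blade, although the reported TCP of 111 should put them at 92. I'll lift off and measure the actual tip offset.

```bash
python3 - <<'E'
from h import *
from rig import bot
q0=quat(np.radians(118.3-90))
def meas(tag):
  for n in("side","top"):
    c=bot.read_camera(n);P=cloud(c);p=bot.read_state()["ee_pos"]
    cv2.imwrite(f"pics/m_{tag}_{n}.png",c["image"])
    m=(np.hypot(P[...,0]-p[0],P[...,1]-p[1])<75)&(P[...,2]>126)&(c["depth"]>0)
    q=P[m]; z0=np.sort(q[:,2])[min(5,len(q)-1)]
    print(tag,n,p.round(1),"lowest",z0.round(1))
    if n=="side":
      for z in np.arange(z0,z0+110,8):
        s=q[(q[:,2]>=z)&(q[:,2]<z+8)]
        if len(s): print(z.round(),len(s),s.min(0).round()[:2],s.max(0).round()[:2])
p=[498,-9.7,180]
bot.servo_line(p,speed=120); bot.move_to(p,q0); meas("shut")
bot.move_gripper(55); meas("open")
print(bot.read_state()["clock"])
E
```

```text
shut side [497.9  -9.7 179.7] lowest 195.2
195.0 65 [483. -17.] [509.   6.]
203.0 93 [482. -20.] [515.   5.]
211.0 96 [482. -17.] [516.   5.]
219.0 103 [482. -20.] [516.   5.]
227.0 89 [479. -20.] [514.   8.]
235.0 186 [463. -23.] [524.  18.]
243.0 316 [458. -34.] [529.  22.]
251.0 241 [453. -34.] [533.  23.]
259.0 274 [449. -36.] [539.  26.]
267.0 310 [442. -37.] [544.  28.]
275.0 405 [439. -32.] [548.  31.]
283.0 497 [440. -47.] [559.  30.]
291.0 406 [451. -37.] [545.  20.]
299.0 385 [459. -23.] [539.  20.]
shut top [497.9  -9.7 179.8] lowest 282.4
open side [498.   -9.7 180. ] lowest 199.9
200.0 66 [461. -29.] [530.  17.]
208.0 101 [460. -32.] [537.  17.]
216.0 101 [460. -29.] [538.  17.]
224.0 104 [460. -32.] [538.  17.]
232.0 97 [455. -32.] [535.  20.]
240.0 172 [442. -29.] [544.  29.]
248.0 312 [441. -43.] [546.  30.]
256.0 210 [439. -43.] [548.  31.]
264.0 319 [438. -44.] [549.  31.]
272.0 327 [437. -43.] [550.  32.]
280.0 355 [435. -31.] [551.  33.]
288.0 508 [434. -33.] [552.  35.]
296.0 691 [434. -51.] [563.  34.]
304.0 347 [460. -22.] [539.  19.]
open top [498.   -9.7 180. ] lowest 255.3
9.325
```

The offset is consistent at two heights: the tips sit 34 mm higher than stated (TCP+15 when shut, instead of TCP−19), while the lateral centring is right. I'll command 34 mm lower, with a guarded descent.

```bash
python3 - <<'E'
from h import *
from rig import bot
def st(t):
    s=bot.read_state(); print(t,round(s["clock"],2),s["ee_pos"].round(1),"F",s["ft_force"].round(1),"M",s["moment"].round(2),"g",round(s["grip_width"],1),"j6",round(s["joint_positions"][5],3))
x,y,z=498,-9.7,77
print(bot.servo_line([x,y,z],speed=90,until_force=8)); st("down")
if abs(bot.read_state()["ee_pos"][2]-z)<2:
  bot.move_gripper(5,grip_force=25); st("grip")
c=bot.read_camera("side")
cv2.imwrite("pics/s4.png",cv2.resize(c["image"][135:200,255:345],None,fx=8,fy=8,interpolation=cv2.INTER_CUBIC))
E
```

```text
False
down 10.62 [498.3  -9.7  77.5] F [-0.3 -0.2  0.7] M [-0.02 -0.03 -0.04] g 55.0 j6 -0.587
grip 11.07 [497.9  -9.8  77.2] F [-3.9 -1.7  5.7] M [-0.23  0.61 -0.01] g 11.7 j6 -0.587
```

View pics/s4.png

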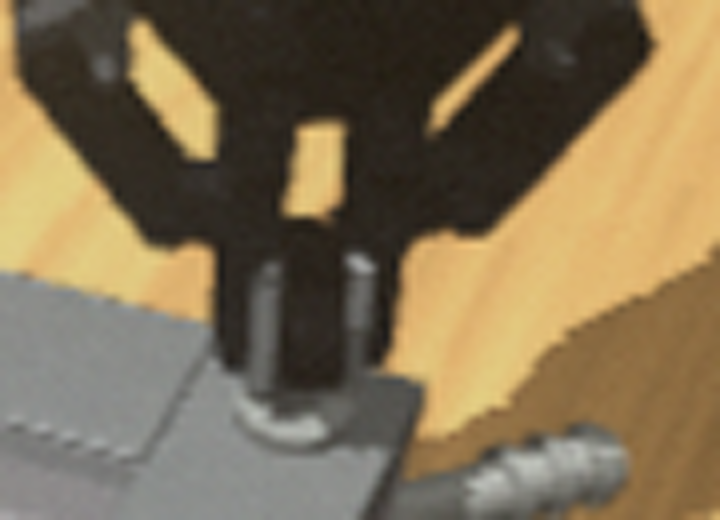

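The picture shows the pads on both sides of the blade (around (310,310) in the crop). The grip width of 11.7 mm matches the 12 mm blade. Next I'll turn it.

```bash
cat >> h.py <<'E'
def st(bot,t):
    s=bot.read_state(); print(t,round(s["clock"],2),s["ee_pos"].round(1),"F",s["ft_force"].round(1),"M",s["moment"].round(2),"g",round(s["grip_width"],1),"j6",round(s["joint_positions"][5],3)); return s
def twist(bot,x,y,b,end,z=77):
    j=np.array(bot.ik([x,y,z],quat(np.radians(b-90)))); n=8
    for i in range(1,n+1):
        jj=j.copy(); jj[5]+=np.radians((b-end)*i/n); bot.move_joints(jj); s=st(bot,i)
        if np.linalg.norm(s["ft_force"])>50 or abs(s["moment"][2])>1.5: print("STOP"); break
E
python3 - <<'E'
from h import *
from rig import bot
x,y,b=498,-9.7,118.3
twist(bot,x,y,b,47.5)
bot.dwell(0.3); st(bot,"end")
bot.move_gripper(55); st(bot,"open")
bot.servo_line([x,y,180],speed=150)
bot.move_to([645,146.7,180],quat(np.radians(27.2))); st(bot,"over opp")
for n in("top","side"):
  c=bot.read_camera(n)
  P=cloud(c);dark=1
  m=(P[...,2]>105)&(P[...,2]<124)&(c["depth"]>0)&(P[...,0]>450)&(P[...,0]<700)&(P[...,1]>-60)&(P[...,1]<190)
  k,l,s,ce=cv2.connectedComponentsWithStats(m.astype(np.uint8))
  for i in range(1,k):
    if s[i,4]<40: continue
    q=P[l==i]; rc,wh,_=cv2.minAreaRect(q[:,:2].astype(np.float32))
    e,V=np.linalg.eigh(np.cov(q[:,:2].T)); v=V[:,1]
    print(n,ce[i].round(),np.round(rc,1),np.round(wh,1),"ang",np.degrees(np.arctan2(v[1],v[0])).round(1)%180)
  cv2.imwrite(f"pics/{n}5.png",c["image"])
  q=P[(np.hypot(P[...,0]-645,P[...,1]-146.7)<75)&(P[...,2]>130)&(c["depth"]>0)]
  if len(q)>9: z0=np.sort(q[:,2])[5]; t=q[q[:,2]<z0+25]; print("tips",z0.round(1),t.min(0).round(),t.max(0).round())
E
```

```text
1 11.4 [497.8  -9.8  77.2] F [-4.7 -1.9  6. ] M [-0.26  0.79 -0.04] g 11.3 j6 -0.432
2 11.68 [497.7  -9.9  77.2] F [-5.4 -1.8  7.3] M [-0.33  0.97 -0.06] g 11.4 j6 -0.277
3 11.95 [497.6  -9.9  77.2] F [-6.7 -2.6  7.9] M [-0.35  1.02 -0.07] g 11.6 j6 -0.123
4 12.22 [497.5  -9.9  77.2] F [-8.1 -2.7  8.4] M [-0.36  1.21 -0.03] g 11.8 j6 0.032
5 12.5 [497.4  -9.9  77.2] F [-9.6 -2.6  8.4] M [-0.32  1.37 -0.09] g 11.6 j6 0.186
6 12.78 [497.3  -9.8  77.2] F [-9.5 -2.2 10.7] M [-0.35  1.52 -0.06] g 11.5 j6 0.341
7 13.05 [497.2  -9.8  77.2] F [-10.2  -2.2  10.1] M [-0.25  1.7  -0.05] g 11.4 j6 0.495
8 13.32 [497.1  -9.7  77.2] F [-11.4  -0.5  10.8] M [-0.14  1.79 -0.05] g 11.7 j6 0.65
end 13.62 [497.1  -9.7  77.2] F [-11.4  -0.3  11.3] M [-0.09  1.87 -0.07] g 11.6 j6 0.649
open 14.11 [498.   -9.7  77. ] F [-0.9 -0.5  0.3] M [-0.    0.07 -0.02] g 55.0 j6 0.649
over opp 15.85 [644.6 146.  179.3] F [-0.7  0.7  0.5] M [-0.01 -0.02  0.02] g 54.9 j6 -0.304
top [279. 143.] [649.4  -5.1] [46.6 12.1] ang 16.0
top [281. 244.] [497.8  -9.6] [46.8 11.9] ang 47.0
tips 364.8 [611. 117. 364.] [628. 177. 390.]
side [215. 152.] [650.2  -3.1] [46.  14.8] ang 17.400000000000006
side [292. 172.] [498.3  -7.7] [46.9 13.2] ang 45.0
side [169. 204.] [644.6 149.4] [11.9 45.3] ang 115.9
side [258. 233.] [493.7 143.6] [46.1 13. ] ang 12.5
tips 199.7 [606. 121. 197.] [679. 172. 225.]
```

The stub screw's blade now lies at 47°, along the diagonal at 46.7°, and the others haven't moved. The tips over the opposite screw show the same offset, so I'll do that one the same way.

```bash
python3 - <<'E'
from h import *
from rig import bot
x,y,b=645,147,117.2
if bot.servo_line([x,y,77],speed=90,until_force=8): st(bot,"CONTACT"); raise SystemExit
st(bot,"down"); bot.move_gripper(5,grip_force=25); s=st(bot,"grip")
if not 10<s["grip_width"]<14: raise SystemExit
twist(bot,x,y,b,47.3)
bot.dwell(0.3); st(bot,"end")
bot.move_gripper(55); st(bot,"open")
bot.servo_line([x,y,180],speed=150)
j=bot.read_state()["joint_positions"].copy(); j[0]+=1.0; bot.move_joints(j); bot.dwell(.2); st(bot,"away")
for n in("top","side"):
  c=bot.read_camera(n)
  P=cloud(c)
  m=(P[...,2]>105)&(P[...,2]<124)&(c["depth"]>0)&(P[...,0]>450)&(P[...,0]<700)&(P[...,1]>-60)&(P[...,1]<190)
  k,l,s,ce=cv2.connectedComponentsWithStats(m.astype(np.uint8))
  for i in range(1,k):
    if s[i,4]<40: continue
    q=P[l==i]; rc,wh,_=cv2.minAreaRect(q[:,:2].astype(np.float32))
    e,V=np.linalg.eigh(np.cov(q[:,:2].T)); v=V[:,1]
    print(n,ce[i].round(),np.round(rc,1),np.round(wh,1),"ang",np.degrees(np.arctan2(v[1],v[0])).round(1)%180)
  cv2.imwrite(f"pics/{n}6.png",c["image"])
E
```

```text
down 17.24 [645.3 147.1  77.7] F [ 0.  -0.4  0.1] M [-0.01 -0.02 -0.05] g 55.0 j6 -0.306
grip 17.7 [645.  147.   77.3] F [-2.4 -1.4  3.2] M [-0.05  0.32 -0.06] g 11.6 j6 -0.306
1 17.98 [645.  147.   77.3] F [-3.4 -0.7  4.2] M [-0.25  0.6  -0.09] g 11.8 j6 -0.157
2 18.25 [644.9 146.9  77.2] F [-5.7 -1.6  5.1] M [-0.27  0.72 -0.03] g 11.6 j6 -0.004
3 18.52 [644.8 147.   77.2] F [-5.4 -1.5  5.1] M [-0.27  0.87 -0.01] g 11.4 j6 0.148
4 18.8 [644.7 146.9  77.3] F [-6.6 -1.2  5.9] M [-0.25  0.97 -0.06] g 11.5 j6 0.301
5 19.07 [644.7 147.   77.3] F [-7.1 -1.4  6.9] M [-0.24  1.09 -0.03] g 11.2 j6 0.453
6 19.35 [644.6 146.9  77.2] F [-7.2 -1.6  6.9] M [-0.23  1.18 -0.06] g 11.4 j6 0.605
7 19.62 [644.5 147.   77.3] F [-7.7 -1.3  7.3] M [-0.25  1.34  0.  ] g 11.7 j6 0.758
8 19.9 [644.5 147.1  77.2] F [-8.4 -0.9  7.6] M [-0.17  1.42 -0.05] g 11.5 j6 0.91
end 20.2 [644.5 147.1  77.3] F [-8.3 -0.8  8.3] M [-0.15  1.38  0.02] g 11.7 j6 0.91
open 20.68 [645.  147.   76.9] F [-0.2  0.1 -0.1] M [ 0.01 -0.02 -0.01] g 55.1 j6 0.913
away 23.98 [225.2 621.6 178.8] F [ 0.5 -0.4  0.4] M [ 0.03 -0.05 -0.02] g 54.9 j6 0.914
top [279. 143.] [649.5  -5.1] [46.9 12. ] ang 16.0
top [179. 144.] [644.4 146. ] [44.4 11.9] ang 48.1
top [178. 246.] [493.3 142. ] [46.7 12.3] ang 11.300000000000011
top [281. 244.] [497.8  -9.6] [46.8 12. ] ang 46.9
side [215. 152.] [650.3  -3.6] [46.5 14.8] ang 17.69999999999999
side [292. 172.] [498.   -7.9] [46.6 13.3] ang 44.5
side [169. 204.] [645.5 148.7] [46.1 13.5] ang 47.5
side [258. 233.] [493.9 143.7] [46.7 13.4] ang 12.599999999999994
```

View pics/top6.png

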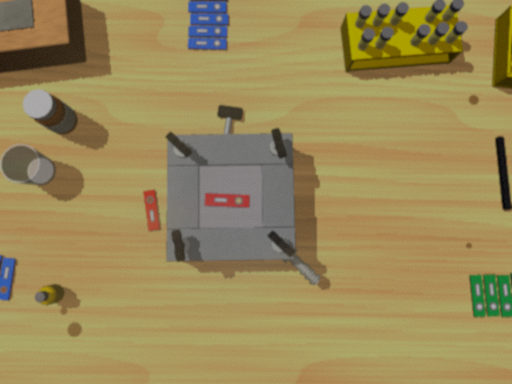

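The screws at the stub corner (281,243) and opposite it (179,145) both point at the middle of the cover. The side screws at (279,143) and (178,245) are unchanged. The arm is clear, so I'm handing in.

```bash
python3 -c "
from rig import bot
print(bot.read_state()['ft_force'],bot.read_state()['clock']); print(bot.finish_job())"
```

```text
[ 0.04791537 -0.89852512 -0.58396853] 24.0833
the job is handed in; nothing more can be done
None
```

I turned the stub-corner screw clockwise to its stop first, then the screw diagonally opposite. The job was handed in at 24.1 s of the allowed 48 s; no verdict is reported.

**Last checks:** The cover's diagonal lies at 46.7°.

| Screw | Top camera | Side camera |
|---|---|---|
| Stub corner | 46.9° | 44.5° |
| Opposite | 48.1° | 47.5° |

All four readings are within about 2.5° of the stop, against the 14° allowed. The two side screws read the same as at the start (top camera 16° and 11°). The arm was well clear of everything, with no contact force.

**What disagreed:** My first grip on the stub screw closed on nothing. The camera showed the fingertips about 34 mm higher than the stated tool length gives. I measured this at two heights, commanded 34 mm lower, and both grips then closed to about 11.6 mm on the 12 mm blades. Wrist force stayed below about 17 N at every reading.

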